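Turn the jar's marked bottom to the phone

TASK

Pick up the corked stoneware jar, lay it gently on its side in the wooden V cradle on the turntable and let go of it. Then turn the turntable until the jar's marked bottom squarely faces the phone on its stand, and finish while holding the turntable still for the picture: the gripper stays on the turntable, off the jar. Leave the phone, the mug and the tumbler where they stand.

Things in the scene. Friction and masses are not known exactly. Their poses are not given: they have to be found in the camera images.
- jar: Loose pale stoneware jar with a cork, upright at the start, 130 mm tall, 0.22 to 0.45 kg. Straight round body 62 mm in diameter from the foot to 92 mm up, shoulder to 44 mm diameter at 104 mm, lip 48 mm diameter from 104 to 112 mm, cork 36 mm diameter up to 130 mm. Origin: centre of its underside; its z axis runs from bottom to cork. Balance point about 55 mm above the bottom.
- jar_bottom (a point): Centre of the jar's bottom (same point as the jar's origin): unglazed brown face with a pressed mark, a ring and a cross.
- jar_belly (a point): Point on the jar's axis 48 mm above its bottom, the middle of its straight body.
- turntable (a joint): Turntable angle in rad, growing anticlockwise seen from above. No stops or springs; it stays where it is left (bearing friction about 0.03 N m). At 0 the end of the cradle towards its -x points at the phone, at +pi or -pi its +x end does. It starts between -1.75 and -1.05.
- hub (a point): Centre of the turntable's inner floor, on the turning axis, 30 mm above the table; z up, x along the cradle, turning with the tray. The turntable is a round wooden tray 280 mm across with a raised rim 8 mm thick all round (radius 132 to 140 mm), its top 25 mm above the inner floor and 55 mm above the table; the rim can be pinched from above. Tray underside 18 mm above the table, on a fixed foot 170 mm across.
- cradle (a point): V cradle screwed to the middle of the tray: 90 degree trough 80 mm long, open at both ends, alike both ways; the jar may lie either way round. This point, 92 mm above the table, is where jar_belly comes when the jar lies in it. x runs along the trough, turning with the tray, z up. Trough edges lie 18 mm below this point, slats reach 31 mm to either side; base board 90 x 62 mm.
- phone: Black phone 150 mm wide, 72 mm high, standing on its long edge on a loose round metal stand 90 mm in diameter, top 137 mm above the table, to the robot's right of the turntable, 290 mm from the turntable's centre. Origin: centre of the stand's underside; its x axis is level, the way its camera looks, straight at the turntable's centre.
- mug: Bystander: white mug 76 mm in diameter, 92 mm tall, handle to its +y. Origin: centre of its underside.
- tumbler: Bystander: glass tumbler 68 mm in diameter, 105 mm tall. Origin: centre of its underside.

How it is judged:
On the way, in this order (a step that is already met when the one before it is completed fails the run):
1. the jar lies on its side in the cradle, let go (x of jar_belly in the frame of cradle between -0.022 and 0.022 m and y of jar_belly in the frame of cradle between -0.006 and 0.006 m and z of jar_belly in the frame of cradle between -0.006 and 0.006 m and angle between the z axis of jar and the x axis of cradle, either way round below 0.1 rad and contact force between each of the arm, the fingers and jar below 0.3 N), for 0.3 s.
2. the turntable is turned so that the jar's marked bottom faces the phone (all of step 1 and angle between the z axis of jar and the x axis of phone, either way round below 0.12 rad and x of jar_bottom in the frame of phone below 0.29 m), for 0.2 s.
At the end, for the whole second after the job is handed in: Jar lies in the V cradle (within 22 mm along, 6 mm across, 0.1 rad), untouched by the robot, bottom to the phone, axis within 0.12 rad of its line of sight; turntable still (under 0.03 rad/s), fingers on it with over 1 N; phone within 15 mm, mug and tumbler within 25 mm of their starts (all of step 2 and velocity of joint turntable between -0.03 and 0.03 rad/s and contact force between the fingers and turntable above 1 N and distance of phone from where it was at the start of the episode below 0.015 m and distance of each of mug, tumbler from where it was at the start of the episode below 0.025 m); the arm keeps its last pose, push and grip.
It fails at once if the jar is dropped or forced into the cradle (over 60 N between jar and turntable) (contact force between jar and turntable above 60 N).
It fails at once if the phone is shifted (distance of phone from where it was at the start of the episode above 0.015 m).
It fails at once if the mug or the tumbler is shifted or knocked over (distance of any of mug, tumbler from where it was at the start of the episode above 0.025 m).
It also fails if it takes over 64 s, if anything falls off the work surface, if the arm or the gripper's body presses on something with over 40 N, if the wrist force passes 120 N, or if a joint passes its speed limit or range.

ROBOT

A 6-joint arm with a two-finger parallel gripper is mounted at the origin on the work surface. World frame = base frame: x ahead of the robot, y to its left, z up, the work surface at z = 0. Lengths are in m, angles in rad, forces in N, time in s.
With the tool pointing down it reaches from about 0.35 to 0.775 m from the base axis. Payload 7.3 kg.
Tool frame: the origin (TCP) lies midway between the tips of the shut fingers; the grasp point (between the pads) lies 19 mm behind it (bot.grip_depth is the distance from the TCP to the grasp point, in m); z points along the fingers, x is the direction in which the jaws open and shut, and the axes are right-handed (so a half turn about z gives the same grasp; the last joint's range is limited). The gripper opens to 92 mm and grips with 3 to 60 N. Pads are 19 mm wide; open, the fingers measure 130 mm over their backs; the gripper's body (75 mm by 190 mm) begins 47 mm behind the grasp point.
Start: joints at [-1.453, 0.342, 1.524, -0, 1.275, -0.146], TCP at [0.137, -0.507, 0.227] pointing down, gripper open.
Joint ranges: [-2.53, 2.53], [-0.77, 2.02], [0.04, 2.7], [-1, 4.14], [0.28, 2.66], [-3.11, 3.11]. Speed limits (rad/s): [2.57, 2.57, 3.14, 3.14, 3.14, 3.14].

INTERFACE

Orientations are given as a unit quaternion [x, y, z, w].
In Python, from rig import sense, vision, bot gives the robot as it stands.
- The arm moves only by the tool arm_command, never from a script. Its argument "rows" is a list of rows, each an object of numbers: "gripper": the opening, from 0 (shut) to 1 (fully open); "dx", "dy", "dz": the shift along the world's x, y, z in m; "rx", "ry", "rz": the turn, a rotation vector about the world's x, y, z in degrees. In form: [{"gripper": .., "dx": .., "dy": .., "dz": .., "rx": .., "ry": .., "rz": ..}, ...]. A call has exactly 10 rows; each row is the pose to reach, as a shift and turn from the pose commanded when the call began; what a row does not reach only later rows make up. A row lasts 1/8 s, in which the tool goes at most 62.5 mm and 10.7 degrees, less where a joint would pass 70% of its speed; a pose out of reach is approached as far as the arm can. A call with a gripper value outside its range is refused whole. The fingers move at their own pace and stop on an object; "grip_force" is the grip in N (left out, the last holds). Time passes only in rows, so rows that repeat a pose let the fingers close, or fill a call up. It gives the time, the measured TCP pose, the force and the opening at its end, in the units of the state.
- sense(): the state, without advancing time (a new reading comes with each control period).
- vision.get_image(name): name is "scene" or "top" or "wrist"; returns the picture (420x560x3 uint8, blue, green, red); there is no depth.
- vision.camera_model(name): a dict with "fx", "fy", "cx", "cy" (pixels), "R" (3x3) and "t" (3): a world point X has camera coordinates R X + t. Camera axes: x right, y down, z forward; pixel columns grow to the right and rows downward; lengths in m; the calibration is good to about 2 mm. A picture is of the moment at which its call begins: read the wrist's pose just before it. camera_model takes no time and is no camera call; for the wrist camera it gives the pose at the moment of the call.
- bot.hand_in(): hands the job in, once; it reports no verdict.
Trained networks look in the newest picture that a camera, given by its name, has taken for a name from the list of things; names that differ only in an ending like _2 or _b are one class to them, and where a whole thing is asked for, a point or a joint stands for the part that bears it (a point fixed in the world has none). Each returns a list of dicts, best first, with "conf" (0 to 1); they miss things now and then, are a little off and sometimes report something else, mostly with a low value. They report only what shows in the picture. A call takes as long as a camera call.
- vision.spot_in(camera, query): "location" ([column, row] in pixels, amid what is visible of it).
The state is a dict: "time_s": time; "qpos": joint angles; "joint_vel": joint speeds; "joint_torque": joint torques, N m; "position": TCP position; "tool_rot": TCP orientation; "ft_force": force on the tool from outside, world axes, zero at the start; "wrist_torque": the same for the moment, N m; "width": opening from 0.0 (shut) to 1.0 (fully open).
Only numpy, scipy, OpenCV 4.12 (cv2) and the standard library are available. Lean on these libraries where they do the work, as an engineer would, in place of code of your own. Each camera call takes 0.05 s, during which the arm holds its last target. There are 200 camera calls.

## Working session

There is one attempt and no reset: what is moved stays moved. The work goes in short steps, Python scripts to look and compute and a tool call to move; the robot and the scene stay as the last step left them, time stands still between calls to the robot, and variables do not carry over. Pictures are saved under pics/ and viewed, about 8 in all and at most 12, crops included, and the job is handed in when it is done.

Besides the shell and the picture viewer there is one more tool, called after "Call:" in YAML: its name, and indented under it one key for each argument. arm_command: Moves the arm, as the interface text tells. Its arguments: {"type":"object","properties":{"rows":{"type":"array","items":{"type":"object","properties":{"gripper":{"type":"number"},"dx":{"type":"number"},"dy":{"type":"number"},"dz":{"type":"number"},"rx":{"type":"number"},"ry":{"type":"number"},"rz":{"type":"number"}}}},"grip_force":{"type":"number"}},"required":["rows"]}

```bash
mkdir -p pics; cat > h.py <<'E'
from rig import sense, vision, bot
import numpy as np, cv2
def onplane(cam,px,z):
    m=vision.camera_model(cam);R=np.array(m["R"]);t=np.array(m["t"])
    d=R.T@np.array([(px[0]-m["cx"])/m["fx"],(px[1]-m["cy"])/m["fy"],1]);o=-R.T@t
    return o+d*(z-o[2])/d[2]
def proj(cam,X):
    m=vision.camera_model(cam);c=np.array(m["R"])@np.array(X)+np.array(m["t"])
    return np.array([m["fx"]*c[0]/c[2]+m["cx"],m["fy"]*c[1]/c[2]+m["cy"]])
E
python3 - <<'E'
from h import *
for c in ["scene","top"]:
    im=vision.get_image(c);cv2.imwrite(f"pics/{c}0.png",im)
    m=vision.camera_model(c);print(c,(-np.array(m["R"]).T@np.array(m["t"])).round(3),m["fx"])
    for q in ["jar","turntable","cradle","hub","phone","mug","tumbler"]:
        r=vision.spot_in(c,q);print(q,[(np.round(x["location"]),round(x["conf"],2)) for x in r[:2]])
        if c=="top" and r: print(onplane(c,r[0]["location"],.06).round(3))
a=cv2.imread("pics/top0.png");cv2.imwrite("pics/top0b.png",a)
s=sense();print(s["time_s"],s["position"],s["tool_rot"])
E
```

```text
scene [1.279 0.343 0.819] 543.5057745635199
jar [(array([429., 203.]), 0.92)]
turntable [(array([237., 210.]), 0.59)]
cradle [(array([236., 214.]), 0.58)]
hub [(array([238., 212.]), 0.76)]
phone [(array([151., 139.]), 0.83), (array([238., 213.]), 0.41)]
mug [(array([469., 274.]), 0.61)]
tumbler [(array([350., 344.]), 0.59)]
top [ 0.442 -0.007  1.086] 448.11394050623556
jar [(array([157., 297.]), 0.69)]
[0.394 0.239 0.06 ]
turntable [(array([313., 219.]), 0.74)]
[ 0.57  -0.115  0.06 ]
cradle [(array([316., 219.]), 0.78)]
[ 0.57  -0.121  0.06 ]
hub [(array([314., 227.]), 0.6)]
[ 0.553 -0.116  0.06 ]
phone [(array([437., 254.]), 0.9), (array([156., 291.]), 0.54)]
[ 0.489 -0.397  0.06 ]
mug [(array([112., 232.]), 0.63), (array([313., 222.]), 0.25)]
[0.541 0.346 0.06 ]
tumbler [(array([166., 126.]), 0.71)]
[0.794 0.231 0.06 ]
0.8 [ 0.13691002 -0.50685203  0.22675808] [ 7.93956325e-01 -6.07974794e-01  4.44837113e-05  5.19079683e-05]
```

View pics/top0.png

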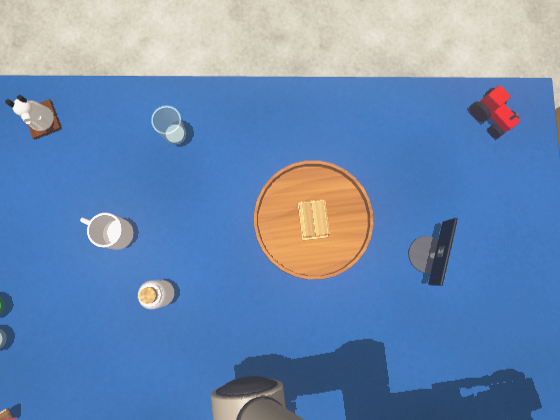

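View pics/scene0.png

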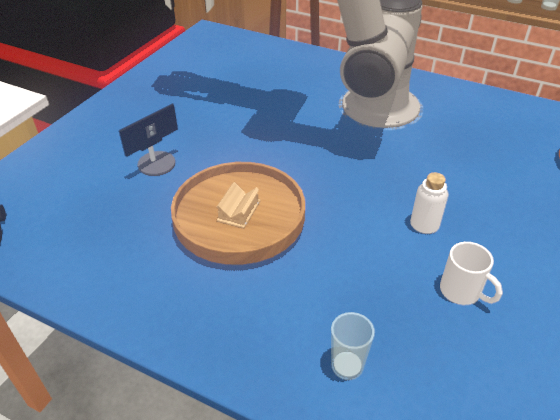

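The top view shows the jar (cork at 149,295), the tray centred near (313,219) with the trough running image-vertical (about world x), and the phone and its stand at (421–437,253). The scene view shows the jar at (429,205), upright, with the mug and tumbler clear of it.

```bash
python3 - <<'E'
from h import *
print([a for a in dir(bot) if a[0]!='_'],bot.grip_depth)
im=cv2.imread("pics/top0.png");hsv=cv2.cvtColor(im,cv2.COLOR_BGR2HSV)
m=cv2.inRange(hsv,(3,60,60),(30,255,255));m[:,:240]=0;m[:,390:]=0;m[:140]=0;m[300:]=0
c=max(cv2.findContours(m,0,2)[0],key=cv2.contourArea);c=cv2.convexHull(c)
e=cv2.fitEllipse(c);print("tray",e)
P=np.array([onplane("top",p[0],.05)[:2] for p in c]);A=np.c_[2*P,np.ones(len(P))];s=np.linalg.lstsq(A,(P**2).sum(1),rcond=None)[0]
print("tray centre",s[:2],np.sqrt(s[2]+s[:2]@s[:2]))
# cradle pale
m2=cv2.inRange(im,(90,150,190),(255,255,255));m2[:190]=0;m2[250:]=0;m2[:,:285]=0;m2[:,345:]=0
c2=max(cv2.findContours(cv2.morphologyEx(m2,cv2.MORPH_CLOSE,np.ones((5,5))),0,2)[0],key=cv2.contourArea)
b=cv2.boxPoints(cv2.minAreaRect(c2));print("cradle box",b.round(1).tolist());print([onplane("top",p,.07)[:2].round(3).tolist() for p in b])
for px,z in [((149,294.5),.13)]: print("cork",onplane("top",px,z))
print("jar scene cork",onplane("scene",(435.5,179),.13), "base",onplane("scene",(427,228),0))
print("stand", onplane("top",(422,254),.0))
# crop montage
def crop(i,x,y,w,k): return cv2.resize(i[y:y+w,x:x+w],None,fx=k,fy=k,interpolation=cv2.INTER_CUBIC)
sc=cv2.imread("pics/scene0.png")
t=np.hstack([crop(im,385,205,80,5),crop(im,275,180,80,5)]);
cv2.imwrite("pics/c1.png",np.vstack([t,np.hstack([crop(sc,390,165,80,2.5),crop(sc,110,95,80,2.5),crop(im,120,260,80,2.5),crop(sc,205,175,80,2.5)])]))
E
```

```text
['IKError', 'grip_depth', 'hand_in'] 0.0188
tray ((313.06268310546875, 219.5840301513672), (118.04288482666016, 119.87271881103516), 120.32603454589844)
tray centre [ 0.5730178  -0.11586679] 0.13944304903538696
cradle box [[285.0, 190.0], [344.0, 190.0], [344.0, 249.0], [285.0, 249.0]]
[[0.637, -0.05], [0.637, -0.186], [0.5, -0.183], [0.501, -0.049]]
cork [0.40329385 0.2385979  0.13      ]
jar scene cork [0.40682812 0.23947979 0.13      ] base [0.41058083 0.24757855 0.        ]
stand [ 0.49188996 -0.3843581   0.        ]
```

View pics/c1.png

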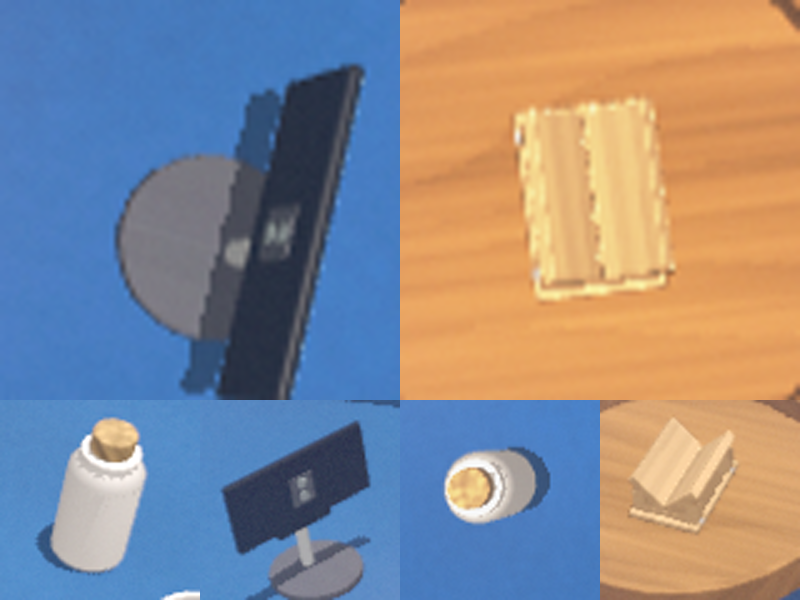

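Estimates: tray centre (0.573,-0.116), phone stand (0.491,-0.396), line of sight at about 73.8°, trough axis at about 6° (theta about -1.18), and jar about (0.404,0.240). The mug is behind the jar, so I'll grip the jar from the side, tilted. First I travel.

Call:
arm_command:
  rows:
    - {"gripper": 1, "dx": 0.03, "dy": 0.03, "dz": 0.02, "rz": 10}
    - {"gripper": 1, "dx": 0.07, "dy": 0.07, "dz": 0.04, "rz": 20}
    - {"gripper": 1, "dx": 0.11, "dy": 0.11, "dz": 0.06, "rz": 30}
    - {"gripper": 1, "dx": 0.15, "dy": 0.155, "dz": 0.08, "rz": 40}
    - {"gripper": 1, "dx": 0.19, "dy": 0.2, "dz": 0.09, "rz": 50}
    - {"gripper": 1, "dx": 0.22, "dy": 0.25, "dz": 0.09, "rz": 60}
    - {"gripper": 1, "dx": 0.25, "dy": 0.3, "dz": 0.09, "rz": 70}
    - {"gripper": 1, "dx": 0.27, "dy": 0.355, "dz": 0.09, "rz": 80}
    - {"gripper": 1, "dx": 0.29, "dy": 0.41, "dz": 0.09, "rz": 90}
    - {"gripper": 1, "dx": 0.31, "dy": 0.465, "dz": 0.09, "rz": 100}
  grip_force: 30

```text
validation failed for argument at $.ro...
```

```bash
cat >> h.py <<'E'
from scipy.spatial.transform import Rotation as Ro, Slerp
def axes(az,tilt):
    """tool rot: jaw x at az-90deg level, z pointing az, tilted from down"""
    a=np.radians(az);t=np.radians(tilt)
    z=np.array([np.sin(t)*np.cos(a),np.sin(t)*np.sin(a),-np.cos(t)])
    x=np.array([np.cos(a-np.pi/2),np.sin(a-np.pi/2),0])
    return Ro.from_matrix(np.c_[x,np.cross(z,x),z])
def rel(T,R,s=None):
    s=s or sense()
    return (np.array(T)-s["position"]).round(4),np.degrees((R*Ro.from_quat(s["tool_rot"]).inv()).as_rotvec()).round(1)
E
python3 - <<'E'
from h import *
s=sense();print(s["time_s"],s["position"],s["qpos"])
R=axes(155,60);d=R.apply([0,0,1]);G=np.array([.404,.240,.065])
print(rel(G-.13*d,R), rel(G-.13*d,axes(155,0)))
for k in (0,15,30,45,60): print(k,rel(G,axes(155,k))[1])
E
```

```text
0.8 [ 0.13691002 -0.50685203  0.22675808] [-1.45300647e+00  3.41958664e-01  1.52411115e+00 -8.96460054e-06
  1.27538639e+00 -1.45989230e-01]
(array([ 0.3691,  0.6993, -0.0968]), array([ 75.9,  -6.6, 123.9])) (array([ 0.3691,  0.6993, -0.0968]), array([  0. ,   0. , 139.9]))
0 [  0.    0.  139.9]
15 [ 19.4  -1.7 138.9]
30 [ 38.6  -3.3 135.9]
45 [ 57.5  -5.  130.9]
60 [ 75.9  -6.6 123.9]
```

Call:
arm_command:
  rows:
    - {"gripper": 1, "dx": 0.03, "dy": 0.03, "dz": 0.02, "rx": 0, "ry": 0, "rz": 10}
    - {"gripper": 1, "dx": 0.07, "dy": 0.07, "dz": 0.04, "rx": 0, "ry": 0, "rz": 20}
    - {"gripper": 1, "dx": 0.11, "dy": 0.11, "dz": 0.06, "rx": 0, "ry": 0, "rz": 30}
    - {"gripper": 1, "dx": 0.15, "dy": 0.155, "dz": 0.08, "rx": 0, "ry": 0, "rz": 40}
    - {"gripper": 1, "dx": 0.19, "dy": 0.2, "dz": 0.09, "rx": 0, "ry": 0, "rz": 50}
    - {"gripper": 1, "dx": 0.22, "dy": 0.25, "dz": 0.09, "rx": 0, "ry": 0, "rz": 60}
    - {"gripper": 1, "dx": 0.25, "dy": 0.3, "dz": 0.09, "rx": 0, "ry": 0, "rz": 70}
    - {"gripper": 1, "dx": 0.27, "dy": 0.355, "dz": 0.09, "rx": 0, "ry": 0, "rz": 80}
    - {"gripper": 1, "dx": 0.29, "dy": 0.41, "dz": 0.09, "rx": 0, "ry": 0, "rz": 90}
    - {"gripper": 1, "dx": 0.31, "dy": 0.465, "dz": 0.09, "rx": 0, "ry": 0, "rz": 100}
  grip_force: 30

```text
time_s: 2.05
position: [0.4473, -0.04, 0.317]
tool_rot: [0.975, 0.22, 0.0, 0.0]
ft_force: [0.3, -0.6, -0.5]
width: 0.998
```

```bash
python3 - <<'E'
from h import *
s=sense();print(s["time_s"],s["position"],s["qpos"])
R=axes(155,60);d=R.apply([0,0,1]);G=np.array([.404,.240,.065])
print(rel(G-.13*d,R), rel(G-.13*d,axes(155,0)))
for k in (0,10,20,30,40,50,60): print(k,rel(G,axes(155,k))[1])
E
```

```text
2.05 [ 0.44732172 -0.03999279  0.31695392] [-2.60091072e-01  1.39503051e-01  1.54467123e+00 -3.35717572e-05
  1.45656327e+00 -7.04139843e-01]
(array([ 0.0587,  0.2324, -0.187 ]), array([43. , 43.4, 35.8])) (array([ 0.0587,  0.2324, -0.187 ]), array([-0. ,  0. , 39.6]))
0 [-0.   0.  39.6]
10 [ 7.2  7.3 39.5]
20 [14.4 14.5 39.2]
30 [21.5 21.8 38.6]
40 [28.7 29.  37.9]
50 [35.9 36.2 37. ]
60 [43.  43.4 35.8]
```

Call:
arm_command:
  rows:
    - {"gripper": 1, "dx": 0.01, "dy": 0.025, "dz": 0, "rx": 4.3, "ry": 4.3, "rz": 3.6}
    - {"gripper": 1, "dx": 0.02, "dy": 0.05, "dz": -0.01, "rx": 8.6, "ry": 8.7, "rz": 7.2}
    - {"gripper": 1, "dx": 0.03, "dy": 0.075, "dz": -0.02, "rx": 12.9, "ry": 13, "rz": 10.7}
    - {"gripper": 1, "dx": 0.04, "dy": 0.1, "dz": -0.035, "rx": 17.2, "ry": 17.4, "rz": 14.3}
    - {"gripper": 1, "dx": 0.045, "dy": 0.125, "dz": -0.055, "rx": 21.5, "ry": 21.7, "rz": 17.9}
    - {"gripper": 1, "dx": 0.05, "dy": 0.15, "dz": -0.08, "rx": 25.8, "ry": 26, "rz": 21.5}
    - {"gripper": 1, "dx": 0.055, "dy": 0.175, "dz": -0.105, "rx": 30.1, "ry": 30.4, "rz": 25}
    - {"gripper": 1, "dx": 0.058, "dy": 0.2, "dz": -0.135, "rx": 34.4, "ry": 34.7, "rz": 28.6}
    - {"gripper": 1, "dx": 0.059, "dy": 0.22, "dz": -0.165, "rx": 38.7, "ry": 39, "rz": 32.2}
    - {"gripper": 1, "dx": 0.059, "dy": 0.232, "dz": -0.187, "rx": 43, "ry": 43.4, "rz": 35.8}

```text
time_s: 3.3
position: [0.5058, 0.1909, 0.1283]
tool_rot: [0.73, 0.464, -0.271, -0.422]
ft_force: [0.8, -0.4, -0.3]
width: 1.0
```

```bash
python3 - <<'E'
from h import *
s=sense();print(s["time_s"],s["position"],s["qpos"].round(2) if hasattr(s["qpos"],'round') else s["qpos"])
R=axes(155,60);print(rel([.404,.240,.065],R))
for c in ("wrist","scene"):
    im=vision.get_image(c);cv2.imwrite(f"pics/{c}1.png",im)
    print(c,vision.spot_in(c,"jar")[:1], [proj(c,[.404,.240,z]).round(0) for z in (0,.13)])
cv2.imwrite("pics/m1.png",np.hstack([cv2.resize(cv2.imread(f"pics/{c}1.png"),(400,300)) for c in ("wrist","scene")]))
E
```

```text
3.3 [0.50575936 0.19088028 0.12831775] [-0.    1.02  0.99  0.43  2.1  -1.11]
(array([-0.1018,  0.0491, -0.0633]), array([ 0.2, -0.3,  0. ]))
wrist [{'location': [280.4, 195.3], 'conf': 0.88}] [array([282., 237.]), array([282., 137.])]
scene [{'location': [429.2, 200.8], 'conf': 0.73}] [array([424., 225.]), array([436., 178.])]
```

View pics/m1.png

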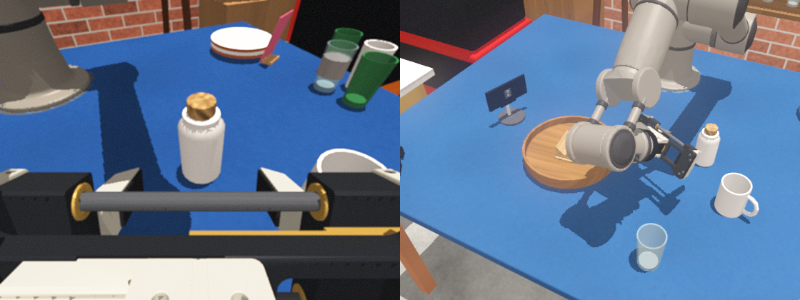

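Call:
arm_command:
  rows:
    - {"gripper": 1, "dx": -0.028, "dy": 0.0135, "dz": -0.0175, "rx": 0, "ry": 0, "rz": 0}
    - {"gripper": 1, "dx": -0.056, "dy": 0.027, "dz": -0.035, "rx": 0, "ry": 0, "rz": 0}
    - {"gripper": 1, "dx": -0.085, "dy": 0.0405, "dz": -0.0525, "rx": 0, "ry": 0, "rz": 0}
    - {"gripper": 1, "dx": -0.1, "dy": 0.048, "dz": -0.062, "rx": 0, "ry": 0, "rz": 0}
    - {"gripper": 1, "dx": -0.113, "dy": 0.054, "dz": -0.07, "rx": 0, "ry": 0, "rz": 0}
    - {"gripper": 1, "dx": -0.113, "dy": 0.054, "dz": -0.07, "rx": 0, "ry": 0, "rz": 0}
    - {"gripper": 0.4, "dx": -0.113, "dy": 0.054, "dz": -0.07, "rx": 0, "ry": 0, "rz": 0}
    - {"gripper": 0.4, "dx": -0.113, "dy": 0.054, "dz": -0.07, "rx": 0, "ry": 0, "rz": 0}
    - {"gripper": 0.4, "dx": -0.113, "dy": 0.054, "dz": -0.07, "rx": 0, "ry": 0, "rz": 0}
    - {"gripper": 0.4, "dx": -0.113, "dy": 0.054, "dz": -0.07, "rx": 0, "ry": 0, "rz": 0}
  grip_force: 30

```text
time_s: 4.75
position: [0.3932, 0.2442, 0.0599]
tool_rot: [0.732, 0.463, -0.27, -0.421]
ft_force: [1.2, 1.8, 1.5]
width: 0.668
```

```bash
python3 - <<'E'
from h import *
s=sense();print(s["time_s"],s["position"],s["width"],s["ft_force"])
# plan stages: straighten, yaw -149, tilt back at cradle
Q0=axes(155,60)
# tool frame: jar axis in tool
jz=Ro.from_quat(s["tool_rot"]).inv().apply([0,0,1]);print("jar z in tool",jz)
for nm,R in (("straight",axes(155,10)),("final",axes(186,30)),("finalyaw",axes(6,0)),("final2",None)):
    if R is not None: print(nm,rel([0,0,0],R)[1])
E
```

```text
4.75 [0.39323042 0.24424334 0.05988434] 0.668323580440991 [1.23097477 1.78458428 1.50186838]
jar z in tool [-0.00525291 -0.86581775 -0.50033191]
straight [-20.9 -45.4   0.3]
final [ -4.8 -30.   30.6]
finalyaw [ -77.6   12.8 -131.2]
```

Call:
arm_command:
  rows:
    - {"gripper": 0.4, "dx": 0, "dy": 0, "dz": 0.015, "rx": 0, "ry": 0, "rz": 0}
    - {"gripper": 0.4, "dx": 0, "dy": 0, "dz": 0.04, "rx": 0, "ry": 0, "rz": 0}
    - {"gripper": 0.4, "dx": 0, "dy": 0, "dz": 0.07, "rx": -3.2, "ry": -6.8, "rz": 0}
    - {"gripper": 0.4, "dx": 0.01, "dy": -0.01, "dz": 0.1, "rx": -6.4, "ry": -13.6, "rz": 0}
    - {"gripper": 0.4, "dx": 0.02, "dy": -0.02, "dz": 0.13, "rx": -9.6, "ry": -20.4, "rz": 0}
    - {"gripper": 0.4, "dx": 0.03, "dy": -0.035, "dz": 0.16, "rx": -12.8, "ry": -27.2, "rz": 0}
    - {"gripper": 0.4, "dx": 0.04, "dy": -0.05, "dz": 0.18, "rx": -16, "ry": -34, "rz": 0}
    - {"gripper": 0.4, "dx": 0.05, "dy": -0.065, "dz": 0.2, "rx": -19.1, "ry": -40.8, "rz": 0}
    - {"gripper": 0.4, "dx": 0.06, "dy": -0.08, "dz": 0.22, "rx": -22.2, "ry": -47.6, "rz": 0}
    - {"gripper": 0.4, "dx": 0.07, "dy": -0.1, "dz": 0.23, "rx": -25.4, "ry": -54.4, "rz": 0}

```text
time_s: 6.0
position: [0.4625, 0.1438, 0.2927]
tool_rot: [0.845, 0.534, 0.002, 0.003]
ft_force: [0.2, 0.1, -2.3]
width: 0.666
```

Call:
arm_command:
  rows:
    - {"gripper": 0.4, "dx": 0.01, "dy": -0.02, "dz": 0, "rx": 0, "ry": 0, "rz": -9}
    - {"gripper": 0.4, "dx": 0.02, "dy": -0.045, "dz": 0, "rx": 0, "ry": 0, "rz": -19}
    - {"gripper": 0.4, "dx": 0.035, "dy": -0.07, "dz": 0, "rx": 0, "ry": 0, "rz": -29}
    - {"gripper": 0.4, "dx": 0.05, "dy": -0.1, "dz": 0, "rx": 0, "ry": 0, "rz": -39}
    - {"gripper": 0.4, "dx": 0.065, "dy": -0.13, "dz": 0, "rx": 0, "ry": 0, "rz": -49}
    - {"gripper": 0.4, "dx": 0.08, "dy": -0.16, "dz": 0, "rx": 0, "ry": 0, "rz": -59}
    - {"gripper": 0.4, "dx": 0.09, "dy": -0.19, "dz": 0, "rx": 0, "ry": 0, "rz": -69}
    - {"gripper": 0.4, "dx": 0.1, "dy": -0.215, "dz": 0, "rx": 0, "ry": 0, "rz": -79}
    - {"gripper": 0.4, "dx": 0.105, "dy": -0.24, "dz": 0, "rx": 0, "ry": 0, "rz": -89}
    - {"gripper": 0.4, "dx": 0.11, "dy": -0.255, "dz": 0, "rx": 0, "ry": 0, "rz": -99}

```text
time_s: 7.25
position: [0.5719, -0.1116, 0.2911]
tool_rot: [0.954, -0.299, -0.001, 0.0]
ft_force: [-1.6, 0.1, -1.8]
width: 0.666
```

```bash
python3 - <<'E'
from h import *
s=sense();print(s["time_s"],s["position"],s["width"],s["ft_force"],np.round(s["qpos"],2))
for a,t in ((6,0),(6,-30)): print(rel([0,0,0],axes(a,t))[1])
im=vision.get_image("top");cv2.imwrite("pics/top2.png",im[150:330,200:460])
R=axes(6,-30); d=R.apply([0,0,1]); print(d)
E
```

```text
7.25 [ 0.57191648 -0.11155023  0.29107952] 0.6658329017329704 [-1.55111398  0.10314364 -1.81329543] [-0.32  0.41  1.24 -0.    1.49  0.28]
[ -0.   -0.1 -49.2]
[-15.8  26.5 -48. ]
[-0.49726095 -0.05226423 -0.8660254 ]
```

```bash
cat >> h.py <<'E'
Rg=Ro.from_quat([.732,.463,-.270,-.421]); Tg=np.array([.3932,.2442,.0599])
def belly_tool(j=(.404,.240)): return Rg.inv().apply(np.array([j[0],j[1],.048])-Tg)
def tcp_for(C,R,bt): return np.array(C)-R.apply(bt)
E
python3 - <<'E'
from h import *
bt=belly_tool();R=axes(6,-30);print(bt,rel(tcp_for([.573,-.116,.15],R,bt),R),rel(tcp_for([.573,-.116,.092],R,bt),R)[0])
E
```

```text
[ 0.00086125  0.01608155 -0.00406594] (array([ 0.0123, -0.0008, -0.1524]), array([-15.6,  26.6, -47.6])) [ 0.0123 -0.0008 -0.2104]
```

Call:
arm_command:
  rows:
    - {"gripper": 0.4, "dx": 0.002, "dy": 0, "dz": -0.01, "rx": -2, "ry": 3, "rz": -6}
    - {"gripper": 0.4, "dx": 0.004, "dy": 0, "dz": -0.02, "rx": -4, "ry": 6, "rz": -12}
    - {"gripper": 0.4, "dx": 0.006, "dy": 0, "dz": -0.035, "rx": -6, "ry": 10, "rz": -18}
    - {"gripper": 0.4, "dx": 0.008, "dy": 0, "dz": -0.05, "rx": -8, "ry": 13.5, "rz": -24}
    - {"gripper": 0.4, "dx": 0.01, "dy": 0, "dz": -0.07, "rx": -10, "ry": 17, "rz": -30}
    - {"gripper": 0.4, "dx": 0.011, "dy": 0, "dz": -0.09, "rx": -12, "ry": 20.5, "rz": -36}
    - {"gripper": 0.4, "dx": 0.012, "dy": -0.001, "dz": -0.11, "rx": -14, "ry": 24, "rz": -42}
    - {"gripper": 0.4, "dx": 0.012, "dy": -0.001, "dz": -0.13, "rx": -15.6, "ry": 26.6, "rz": -47.6}
    - {"gripper": 0.4, "dx": 0.012, "dy": -0.001, "dz": -0.152, "rx": -15.6, "ry": 26.6, "rz": -47.6}
    - {"gripper": 0.4, "dx": 0.012, "dy": -0.001, "dz": -0.152, "rx": -15.6, "ry": 26.6, "rz": -47.6}

```text
time_s: 8.55
position: [0.5839, -0.1111, 0.1371]
tool_rot: [0.723, -0.64, -0.177, 0.191]
ft_force: [-0.4, 0.6, -2.0]
width: 0.665
```

```bash
python3 - <<'E'
from h import *
bt=belly_tool();R=axes(6,-30);s=sense();print(s["time_s"],s["position"],np.round(s["qpos"],2),rel(tcp_for([.573,-.116,.15],R,bt),R))
Rn=Ro.from_quat(s["tool_rot"]); B=np.array(s["position"])+Rn.apply(bt); ax=Rn.apply(Rg.inv().apply([0,0,1]));print("belly",B,"axis",ax)
im=vision.get_image("scene")
x0,y0,k=160,90,4
o=cv2.resize(im[y0:y0+140,x0:x0+180],None,fx=k,fy=k,interpolation=cv2.INTER_CUBIC)
def ring(h,r,c):
    u=np.cross(ax,[0,0,1]);u/=np.linalg.norm(u);v=np.cross(ax,u)
    p=[(proj("scene",B+ax*(h-.048)+r*(np.cos(a)*u+np.sin(a)*v))+.5-[x0,y0])*k for a in np.linspace(0,6.28,40)]
    cv2.polylines(o,[np.int32(p)],True,c,1)
for h,r,c in ((0,.031,(0,0,255)),(.092,.031,(0,0,255)),(.112,.024,(255,0,255)),(.13,.018,(0,255,0))): ring(h,r,c)
a=np.radians(6)
for x in (-.04,.04): # cradle slat tops
  for y in (-.031,.031):
    p=(proj("scene",[.573+x*np.cos(a)-y*np.sin(a),-.116+x*np.sin(a)+y*np.cos(a),.074])+.5-[x0,y0])*k;cv2.circle(o,np.int32(p),3,(255,255,0),1)
cv2.imwrite("pics/s3.png",o)
E
```

```text
8.55 [ 0.58389863 -0.11105538  0.13714402] [-0.23  0.87  0.94 -0.17  1.83  1.22] (array([ 0.0008, -0.0028,  0.0013]), array([-0.6, -0.2, -0.8]))
belly [ 0.57223998 -0.11344332  0.14873124] axis [ 0.99224254  0.12428039 -0.00302182]
```

View pics/s3.png

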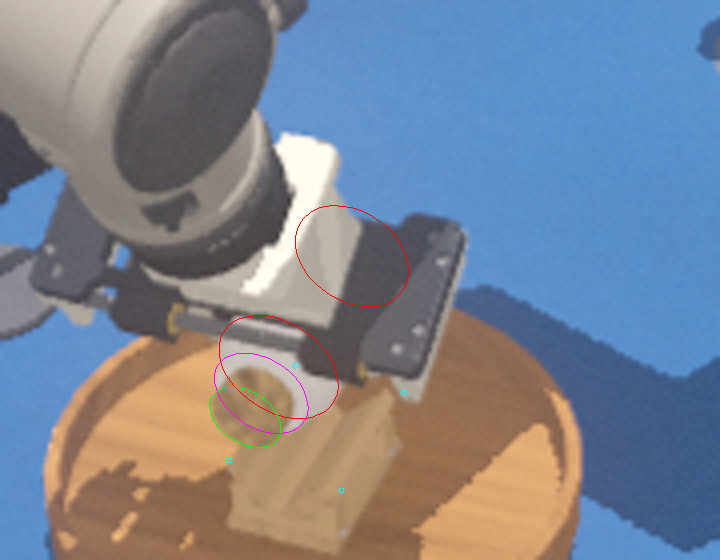

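```bash
python3 - <<'E'
from h import *
outs=[]
for c,f,x0,y0,w in (("scene","scene0",205,170,65),("top","top0",285,190,65)):
    im=cv2.imread(f"pics/{f}.png");k=6
    o=cv2.resize(im[y0:y0+w,x0:x0+w],None,fx=k,fy=k,interpolation=cv2.INTER_CUBIC)
    for deg,col in ((6,(255,255,0)),):
        a=np.radians(deg)
        P=lambda x,y,z:np.int32((proj(c,[.573+x*np.cos(a)-y*np.sin(a),-.116+x*np.sin(a)+y*np.cos(a),z])+.5-[x0,y0])*k)
        for s in (1,-1): cv2.line(o,tuple(map(int,P(-.04,.031*s,.074))),tuple(map(int,P(.04,.031*s,.074))),col,1)
        cv2.line(o,tuple(map(int,P(-.04,0,.048))),tuple(map(int,P(.04,0,.048))),col,1)
        q=[P(x,y,.033) for x,y in ((-.045,-.031),(.045,-.031),(.045,.031),(-.045,.031))];cv2.polylines(o,[np.int32(q)],True,(0,0,255),1)
    outs.append(o)
cv2.imwrite("pics/c4.png",np.hstack(outs))
E
```

```text
(no output)
```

View pics/c4.png

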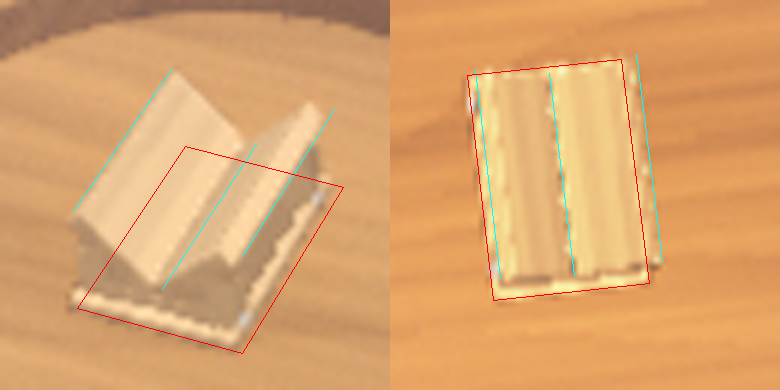

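Call:
arm_command:
  rows:
    - {"gripper": 0.4, "dx": 0, "dy": -0.004, "dz": 0, "rx": -0.6, "ry": -0.2, "rz": -0.8}
    - {"gripper": 0.4, "dx": 0, "dy": -0.004, "dz": -0.01, "rx": -0.6, "ry": -0.2, "rz": -0.8}
    - {"gripper": 0.4, "dx": 0, "dy": -0.004, "dz": -0.02, "rx": -0.6, "ry": -0.2, "rz": -0.8}
    - {"gripper": 0.4, "dx": 0, "dy": -0.004, "dz": -0.03, "rx": -0.6, "ry": -0.2, "rz": -0.8}
    - {"gripper": 0.4, "dx": 0, "dy": -0.004, "dz": -0.038, "rx": -0.6, "ry": -0.2, "rz": -0.8}
    - {"gripper": 0.4, "dx": 0, "dy": -0.004, "dz": -0.044, "rx": -0.6, "ry": -0.2, "rz": -0.8}
    - {"gripper": 0.4, "dx": 0, "dy": -0.004, "dz": -0.048, "rx": -0.6, "ry": -0.2, "rz": -0.8}
    - {"gripper": 0.4, "dx": 0, "dy": -0.004, "dz": -0.051, "rx": -0.6, "ry": -0.2, "rz": -0.8}
    - {"gripper": 0.4, "dx": 0, "dy": -0.004, "dz": -0.052, "rx": -0.6, "ry": -0.2, "rz": -0.8}
    - {"gripper": 0.4, "dx": 0, "dy": -0.004, "dz": -0.052, "rx": -0.6, "ry": -0.2, "rz": -0.8}
  grip_force: 30

```text
time_s: 9.85
position: [0.585, -0.1159, 0.0859]
tool_rot: [0.718, -0.647, -0.171, 0.192]
ft_force: [-0.5, 0.7, -2.5]
width: 0.665
```

```bash
cat > chk.py <<'E'
from h import *
bt=belly_tool();s=sense()
Rn=Ro.from_quat(s["tool_rot"]); B=np.array(s["position"])+Rn.apply(bt); ax=Rn.apply(Rg.inv().apply([0,0,1]))
print(s["time_s"],"belly",B.round(4),"axis",ax.round(3),"ft",np.round(s["ft_force"],1),np.round(s["wrist_torque"],2),s["width"])
E
python3 chk.py
```

```text
9.85 belly [ 0.5732 -0.1179  0.0974] axis [0.994 0.109 0.003] ft [-0.5  0.7 -2.5] [ 0.03 -0.46  0.03] 0.6650667105972001
```

Call:
arm_command:
  rows:
    - {"gripper": 0.4, "dx": 0, "dy": 0, "dz": -0.0005, "rx": 0, "ry": 0, "rz": 0}
    - {"gripper": 0.4, "dx": 0, "dy": 0, "dz": -0.001, "rx": 0, "ry": 0, "rz": 0}
    - {"gripper": 0.4, "dx": 0, "dy": 0, "dz": -0.0015, "rx": 0, "ry": 0, "rz": 0}
    - {"gripper": 0.4, "dx": 0, "dy": 0, "dz": -0.002, "rx": 0, "ry": 0, "rz": 0}
    - {"gripper": 0.4, "dx": 0, "dy": 0, "dz": -0.0025, "rx": 0, "ry": 0, "rz": 0}
    - {"gripper": 0.4, "dx": 0, "dy": 0, "dz": -0.003, "rx": 0, "ry": 0, "rz": 0}
    - {"gripper": 0.4, "dx": 0, "dy": 0, "dz": -0.0035, "rx": 0, "ry": 0, "rz": 0}
    - {"gripper": 0.4, "dx": 0, "dy": 0, "dz": -0.0035, "rx": 0, "ry": 0, "rz": 0}
    - {"gripper": 0.4, "dx": 0, "dy": 0, "dz": -0.0035, "rx": 0, "ry": 0, "rz": 0}
    - {"gripper": 0.4, "dx": 0, "dy": 0, "dz": -0.0035, "rx": 0, "ry": 0, "rz": 0}

```text
time_s: 11.1
position: [0.5849, -0.1159, 0.0823]
tool_rot: [0.717, -0.647, -0.171, 0.192]
ft_force: [-0.3, -1.1, -1.9]
width: 0.665
```

```bash
python3 chk.py
```

```text
11.1 belly [ 0.5732 -0.118   0.0938] axis [0.994 0.109 0.002] ft [-0.3 -1.1 -1.9] [ 0.04 -0.47  0.02] 0.6649645835231425
```

Call:
arm_command:
  rows:
    - {"gripper": 0.4, "dx": 0, "dy": -0.0005, "dz": 0, "rx": 0, "ry": 0, "rz": 0}
    - {"gripper": 0.4, "dx": 0, "dy": -0.001, "dz": 0, "rx": 0, "ry": 0, "rz": 0}
    - {"gripper": 0.4, "dx": 0, "dy": -0.001, "dz": -0.0005, "rx": 0, "ry": 0, "rz": 0}
    - {"gripper": 0.4, "dx": 0, "dy": -0.001, "dz": -0.001, "rx": 0, "ry": 0, "rz": 0}
    - {"gripper": 0.4, "dx": 0, "dy": -0.001, "dz": -0.001, "rx": 0, "ry": 0, "rz": 0}
    - {"gripper": 0.4, "dx": 0, "dy": -0.001, "dz": -0.001, "rx": 0, "ry": 0, "rz": 0}
    - {"gripper": 0.4, "dx": 0, "dy": -0.001, "dz": -0.001, "rx": 0, "ry": 0, "rz": 0}
    - {"gripper": 0.4, "dx": 0, "dy": -0.001, "dz": -0.001, "rx": 0, "ry": 0, "rz": 0}
    - {"gripper": 0.4, "dx": 0, "dy": -0.001, "dz": -0.001, "rx": 0, "ry": 0, "rz": 0}
    - {"gripper": 0.4, "dx": 0, "dy": -0.001, "dz": -0.001, "rx": 0, "ry": 0, "rz": 0}

```text
time_s: 12.35
position: [0.5851, -0.1166, 0.0818]
tool_rot: [0.718, -0.647, -0.171, 0.192]
ft_force: [2.3, 3.0, 5.2]
width: 0.668
```

```bash
python3 chk.py
```

```text
12.35 belly [ 0.5734 -0.1187  0.0933] axis [0.994 0.109 0.003] ft [2.3 3.  5.2] [ 0.45 -0.02 -0.45] 0.667821927478313
```

Call:
arm_command:
  rows:
    - {"gripper": 0.75, "dx": 0, "dy": 0, "dz": 0, "rx": 0, "ry": 0, "rz": 0}
    - {"gripper": 0.85, "dx": 0, "dy": 0, "dz": 0, "rx": 0, "ry": 0, "rz": 0}
    - {"gripper": 1, "dx": 0, "dy": 0, "dz": 0, "rx": 0, "ry": 0, "rz": 0}
    - {"gripper": 1, "dx": 0, "dy": 0, "dz": 0, "rx": 0, "ry": 0, "rz": 0}
    - {"gripper": 1, "dx": 0, "dy": 0, "dz": 0, "rx": 0, "ry": 0, "rz": 0}
    - {"gripper": 1, "dx": 0.01, "dy": 0.001, "dz": 0.0175, "rx": 0, "ry": 0, "rz": 0}
    - {"gripper": 1, "dx": 0.025, "dy": 0.0025, "dz": 0.0435, "rx": 0, "ry": 0, "rz": 0}
    - {"gripper": 1, "dx": 0.04, "dy": 0.004, "dz": 0.07, "rx": 0, "ry": 0, "rz": 0}
    - {"gripper": 1, "dx": 0.06, "dy": 0.006, "dz": 0.104, "rx": 0, "ry": 0, "rz": 0}
    - {"gripper": 1, "dx": 0.07, "dy": 0.007, "dz": 0.14, "rx": 0, "ry": 0, "rz": 0}

```text
time_s: 13.6
position: [0.6552, -0.1096, 0.2219]
tool_rot: [0.718, -0.647, -0.172, 0.192]
ft_force: [1.3, 0.4, -0.5]
width: 1.001
```

```bash
python3 - <<'E'
from h import *
s=sense();print(s["time_s"],s["position"],s["width"],np.round(s["ft_force"],1),np.round(s["qpos"],2))
im=vision.get_image("scene");a=im[140:280,160:320];w=vision.get_image("wrist")
cv2.imwrite("pics/m5.png",np.hstack([cv2.resize(a,(400,350),interpolation=cv2.INTER_CUBIC),cv2.resize(w,(400,350))]))
E
```

```text
13.6 [ 0.65523772 -0.10961744  0.22190419] 1.0005708748811335 [ 1.3  0.4 -0.5] [-0.21  1.02  0.4  -0.19  2.21  1.18]
```

View pics/m5.png

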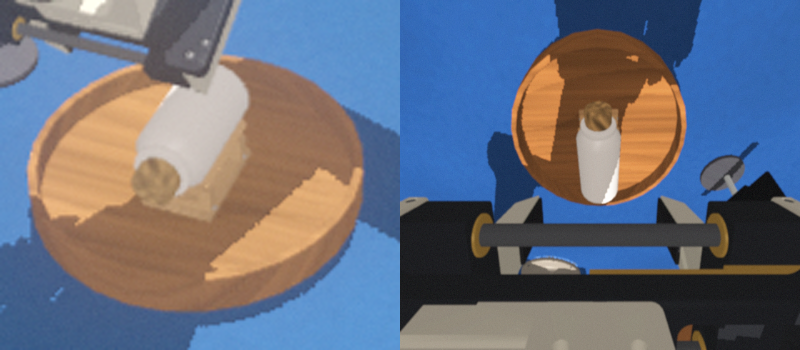

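```bash
python3 - <<'E'
from h import *
print(rel([.558,.018,.20],axes(6,0)))
E
```

```text
(array([-0.0986,  0.1279, -0.0251]), array([  3.4, -29.2,   0.1]))
```

Call:
arm_command:
  rows:
    - {"gripper": 1, "dx": -0.005, "dy": 0.02, "dz": 0, "rx": 0, "ry": -2, "rz": 0}
    - {"gripper": 1, "dx": -0.02, "dy": 0.05, "dz": 0, "rx": 0.8, "ry": -7, "rz": 0}
    - {"gripper": 1, "dx": -0.045, "dy": 0.08, "dz": 0, "rx": 1.6, "ry": -14, "rz": 0}
    - {"gripper": 1, "dx": -0.07, "dy": 0.105, "dz": 0, "rx": 2.5, "ry": -21, "rz": 0}
    - {"gripper": 1, "dx": -0.09, "dy": 0.12, "dz": -0.015, "rx": 3.4, "ry": -29, "rz": 0.1}
    - {"gripper": 1, "dx": -0.0986, "dy": 0.128, "dz": -0.03, "rx": 3.4, "ry": -29.2, "rz": 0.1}
    - {"gripper": 1, "dx": -0.0986, "dy": 0.128, "dz": -0.06, "rx": 3.4, "ry": -29.2, "rz": 0.1}
    - {"gripper": 1, "dx": -0.0986, "dy": 0.128, "dz": -0.09, "rx": 3.4, "ry": -29.2, "rz": 0.1}
    - {"gripper": 1, "dx": -0.0986, "dy": 0.128, "dz": -0.1, "rx": 3.4, "ry": -29.2, "rz": 0.1}
    - {"gripper": 1, "dx": -0.0986, "dy": 0.128, "dz": -0.1, "rx": 3.4, "ry": -29.2, "rz": 0.1}

```text
time_s: 14.95
position: [0.5559, 0.0181, 0.1208]
tool_rot: [0.743, -0.669, -0.004, 0.002]
ft_force: [0.6, 0.1, 0.0]
width: 0.999
```

```bash
python3 - <<'E'
from h import *
print(rel([.558,.018,.044],axes(6,0)),sense()["time_s"])
im=vision.get_image("top");cv2.imwrite("pics/top6.png",im);w=vision.get_image("wrist")
a=cv2.resize(im[150:290,240:450],(600,400),interpolation=cv2.INTER_CUBIC);cv2.imwrite("pics/m6.png",np.hstack([a,cv2.resize(w,(200,400))]))
E
```

```text
(array([ 0.0021, -0.0001, -0.0768]), array([-0.1, -0.6, -0. ])) 14.95
```

View pics/m6.png

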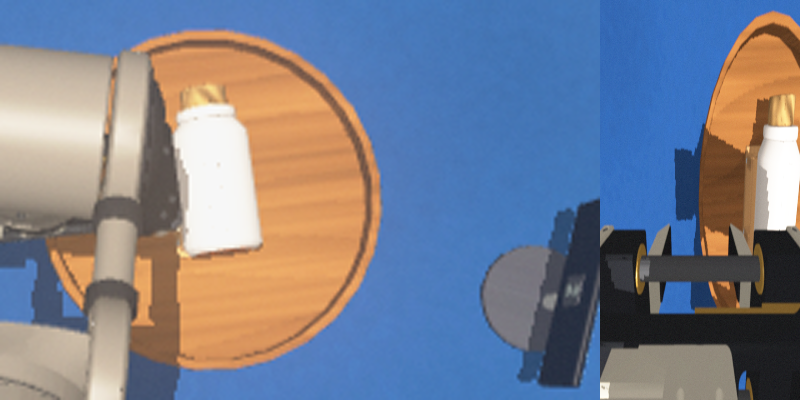

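Call:
arm_command:
  rows:
    - {"gripper": 1, "dx": 0.002, "dy": 0, "dz": -0.02, "rx": 0, "ry": -0.6, "rz": 0}
    - {"gripper": 1, "dx": 0.002, "dy": 0, "dz": -0.04, "rx": 0, "ry": -0.6, "rz": 0}
    - {"gripper": 1, "dx": 0.002, "dy": 0, "dz": -0.06, "rx": 0, "ry": -0.6, "rz": 0}
    - {"gripper": 1, "dx": 0.002, "dy": 0, "dz": -0.07, "rx": 0, "ry": -0.6, "rz": 0}
    - {"gripper": 1, "dx": 0.002, "dy": 0, "dz": -0.076, "rx": 0, "ry": -0.6, "rz": 0}
    - {"gripper": 0.6, "dx": 0.002, "dy": 0, "dz": -0.076, "rx": 0, "ry": -0.6, "rz": 0}
    - {"gripper": 0.3, "dx": 0.002, "dy": 0, "dz": -0.076, "rx": 0, "ry": -0.6, "rz": 0}
    - {"gripper": 0.2, "dx": 0.002, "dy": 0, "dz": -0.076, "rx": 0, "ry": -0.6, "rz": 0}
    - {"gripper": 0.2, "dx": 0.002, "dy": 0, "dz": -0.076, "rx": 0, "ry": -0.6, "rz": 0}
    - {"gripper": 0.2, "dx": 0.002, "dy": 0, "dz": -0.076, "rx": 0, "ry": -0.6, "rz": 0}
  grip_force: 10

```text
time_s: 16.3
position: [0.5584, 0.0181, 0.0454]
tool_rot: [0.743, -0.669, 0.0, -0.002]
ft_force: [-1.3, 0.9, 0.4]
width: 0.505
```

Call:
arm_command:
  rows:
    - {"gripper": 0, "dx": 0, "dy": 0, "dz": 0, "rx": 0, "ry": 0, "rz": 0}
    - {"gripper": 0, "dx": 0, "dy": 0, "dz": 0, "rx": 0, "ry": 0, "rz": 0}
    - {"gripper": 0, "dx": 0, "dy": 0, "dz": 0, "rx": 0, "ry": 0, "rz": 0}
    - {"gripper": 0, "dx": 0, "dy": 0, "dz": 0, "rx": 0, "ry": 0, "rz": 0}
    - {"gripper": 0, "dx": 0, "dy": 0, "dz": 0, "rx": 0, "ry": 0, "rz": 0}
    - {"gripper": 0, "dx": 0, "dy": 0, "dz": 0, "rx": 0, "ry": 0, "rz": 0}
    - {"gripper": 0, "dx": 0, "dy": 0, "dz": 0, "rx": 0, "ry": 0, "rz": 0}
    - {"gripper": 0, "dx": 0, "dy": 0, "dz": 0, "rx": 0, "ry": 0, "rz": 0}
    - {"gripper": 0, "dx": 0, "dy": 0, "dz": 0, "rx": 0, "ry": 0, "rz": 0}
    - {"gripper": 0, "dx": 0, "dy": 0, "dz": 0, "rx": 0, "ry": 0, "rz": 0}
  grip_force: 10

```text
time_s: 17.55
position: [0.5592, 0.0151, 0.0452]
tool_rot: [0.744, -0.669, 0.002, -0.001]
ft_force: [2.0, -13.7, -2.4]
width: 0.087
```

```bash
python3 - <<'E'
from h import *
s=sense();p=np.array(s["position"]);print(s["time_s"],p,s["width"]*92,np.round(s["ft_force"],1))
C=np.array([.572,-.117]);v=p[:2]-C;print(np.linalg.norm(v),np.degrees(np.arctan2(v[1],v[0])))
for k in range(4,72,4):
    a=np.radians(k);w=np.array([[np.cos(a),-np.sin(a)],[np.sin(a),np.cos(a)]])@v-v;print(k,w.round(4))
E
```

```text
17.55 [0.55919503 0.01509655 0.04522374] 8.026891433496685 [  2.  -13.7  -2.4]
0.13271573429663608 95.53674816524587
4 [-0.0092 -0.0012]
8 [-0.0183 -0.0031]
12 [-0.0272 -0.0055]
16 [-0.0359 -0.0086]
20 [-0.0444 -0.0123]
24 [-0.0526 -0.0166]
28 [-0.0605 -0.0215]
32 [-0.0681 -0.0269]
36 [-0.0752 -0.0328]
40 [-0.0819 -0.0391]
44 [-0.0882 -0.046 ]
48 [-0.0939 -0.0532]
52 [-0.0992 -0.0609]
56 [-0.1039 -0.0688]
60 [-0.108  -0.0771]
64 [-0.1115 -0.0857]
68 [-0.1145 -0.0945]
```

Call:
arm_command:
  rows:
    - {"gripper": 0, "dx": -0.0037, "dy": -0.003, "dz": 0, "rx": 0, "ry": 0, "rz": 2}
    - {"gripper": 0, "dx": -0.0107, "dy": -0.0047, "dz": 0, "rx": 0, "ry": 0, "rz": 5}
    - {"gripper": 0, "dx": -0.02, "dy": -0.0067, "dz": 0, "rx": 0, "ry": 0, "rz": 9}
    - {"gripper": 0, "dx": -0.0291, "dy": -0.0095, "dz": 0, "rx": 0, "ry": 0, "rz": 13}
    - {"gripper": 0, "dx": -0.0379, "dy": -0.0128, "dz": 0, "rx": 0, "ry": 0, "rz": 17}
    - {"gripper": 0, "dx": -0.0465, "dy": -0.0167, "dz": 0, "rx": 0, "ry": 0, "rz": 21}
    - {"gripper": 0, "dx": -0.0548, "dy": -0.0213, "dz": 0, "rx": 0, "ry": 0, "rz": 25}
    - {"gripper": 0, "dx": -0.0628, "dy": -0.0264, "dz": 0, "rx": 0, "ry": 0, "rz": 29}
    - {"gripper": 0, "dx": -0.0686, "dy": -0.0306, "dz": 0, "rx": 0, "ry": 0, "rz": 32}
    - {"gripper": 0, "dx": -0.0723, "dy": -0.0335, "dz": 0, "rx": 0, "ry": 0, "rz": 34}

```text
time_s: 18.8
position: [0.487, -0.0162, 0.0452]
tool_rot: [0.907, -0.422, 0.001, -0.002]
ft_force: [3.2, -2.3, -6.1]
width: 0.082
```

```bash
python3 - <<'E'
from h import *
s=sense();p=np.array(s["position"]);print(s["time_s"],p,s["width"]*92,np.round(s["ft_force"],1),np.round(s["wrist_torque"],2))
C=np.array([.5725,-.120]);v=p[:2]-C;print(np.linalg.norm(v),np.degrees(np.arctan2(v[1],v[0])), np.degrees(np.arctan2(*Ro.from_quat(s["tool_rot"]).apply([1,0,0])[[1,0]])))
for k in (2,5,9,13,17,21,25,29,32,33.5):
    a=np.radians(k);w=np.array([[np.cos(a),-np.sin(a)],[np.sin(a),np.cos(a)]])@v-v;print(k,w.round(4))
E
```

```text
18.8 [ 0.48696745 -0.01620975  0.04523362] 7.505098383911165 [ 3.2 -2.3 -6.1] [-0.53 -0.73  0.08]
0.13449250278534813 129.49160999698427 -49.86177774776482
2 [-0.0036 -0.003 ]
5 [-0.0087 -0.0078]
9 [-0.0152 -0.0147]
13 [-0.0212 -0.0219]
17 [-0.0266 -0.0295]
21 [-0.0315 -0.0375]
25 [-0.0358 -0.0459]
29 [-0.0396 -0.0545]
32 [-0.042  -0.0611]
33.5 [-0.0431 -0.0644]
```

Forces are small. I continue the arc.

Call:
arm_command:
  rows:
    - {"gripper": 0, "dx": -0.0036, "dy": -0.003, "dz": 0, "rx": 0, "ry": 0, "rz": 2}
    - {"gripper": 0, "dx": -0.0087, "dy": -0.0078, "dz": 0, "rx": 0, "ry": 0, "rz": 5}
    - {"gripper": 0, "dx": -0.0152, "dy": -0.0147, "dz": 0, "rx": 0, "ry": 0, "rz": 9}
    - {"gripper": 0, "dx": -0.0212, "dy": -0.0219, "dz": 0, "rx": 0, "ry": 0, "rz": 13}
    - {"gripper": 0, "dx": -0.0266, "dy": -0.0295, "dz": 0, "rx": 0, "ry": 0, "rz": 17}
    - {"gripper": 0, "dx": -0.0315, "dy": -0.0375, "dz": 0, "rx": 0, "ry": 0, "rz": 21}
    - {"gripper": 0, "dx": -0.0358, "dy": -0.0459, "dz": 0, "rx": 0, "ry": 0, "rz": 25}
    - {"gripper": 0, "dx": -0.0396, "dy": -0.0545, "dz": 0, "rx": 0, "ry": 0, "rz": 29}
    - {"gripper": 0, "dx": -0.042, "dy": -0.0611, "dz": 0, "rx": 0, "ry": 0, "rz": 32}
    - {"gripper": 0, "dx": -0.0431, "dy": -0.0644, "dz": 0, "rx": 0, "ry": 0, "rz": 33.5}

```text
time_s: 20.05
position: [0.4453, -0.0809, 0.0453]
tool_rot: [0.99, -0.143, 0.002, -0.001]
ft_force: [8.5, -1.9, -11.5]
width: 0.086
```

```bash
python3 - <<'E'
from h import *
s=sense();p=np.array(s["position"]);print(s["time_s"],p,s["width"]*92,np.round(s["ft_force"],1),np.round(s["joint_vel"],3))
C=np.array([.5725,-.120]);v=p[:2]-C;print(np.linalg.norm(v),np.degrees(np.arctan2(v[1],v[0])))
im=vision.get_image("top")
x0,y0,k=230,145,3
o=cv2.resize(im[y0:y0+160,x0:x0+240],None,fx=k,fy=k,interpolation=cv2.INTER_CUBIC)
def L(P,Q,c): 
    f=lambda X:tuple(int(q) for q in (proj("top",X)+.5-[x0,y0])*k); cv2.line(o,f(P),f(Q),c,1)
d=np.array([.4915,-.396])-[.5725,-.118];n=np.array([-d[1],d[0]])/np.linalg.norm(d)
for off in (-.031,0,.031):
    a=np.array([.5725,-.118])+n*off; L([*(a-.2*d),.1],[*(a+.9*d),.1],(0,0,255))
cv2.imwrite("pics/m7.png",o)
E
```

```text
20.05 [ 0.44533258 -0.08094089  0.04525527] 7.91271697260027 [  8.5  -1.9 -11.5] [-0.056 -0.004  0.008  0.002 -0.005 -0.258]
0.1330306994671307 162.9258107980978
```

View pics/m7.png

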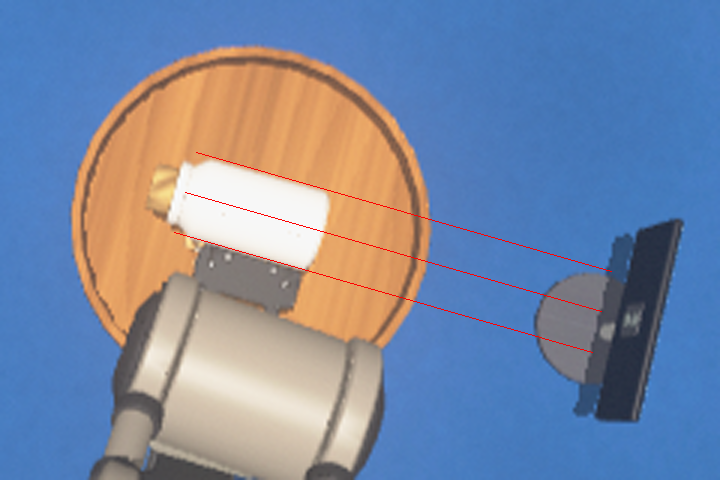

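Call:
arm_command:
  rows:
    - {"gripper": 0, "dx": 0.0005, "dy": 0, "dz": -0.0005, "rx": 0, "ry": 0, "rz": 0}
    - {"gripper": 0, "dx": 0.001, "dy": 0, "dz": -0.001, "rx": 0, "ry": 0, "rz": 0}
    - {"gripper": 0, "dx": 0.001, "dy": 0, "dz": -0.001, "rx": 0, "ry": 0, "rz": 0}
    - {"gripper": 0, "dx": 0.001, "dy": 0, "dz": -0.001, "rx": 0, "ry": 0, "rz": 0}
    - {"gripper": 0, "dx": 0.001, "dy": 0, "dz": -0.001, "rx": 0, "ry": 0, "rz": 0}
    - {"gripper": 0, "dx": 0.001, "dy": 0, "dz": -0.001, "rx": 0, "ry": 0, "rz": 0}
    - {"gripper": 0, "dx": 0.001, "dy": 0, "dz": -0.001, "rx": 0, "ry": 0, "rz": 0}
    - {"gripper": 0, "dx": 0.001, "dy": 0, "dz": -0.001, "rx": 0, "ry": 0, "rz": 0}
    - {"gripper": 0, "dx": 0.001, "dy": 0, "dz": -0.001, "rx": 0, "ry": 0, "rz": 0}
    - {"gripper": 0, "dx": 0.001, "dy": 0, "dz": -0.001, "rx": 0, "ry": 0, "rz": 0}
  grip_force: 10

```text
time_s: 21.35
position: [0.4456, -0.0803, 0.0452]
tool_rot: [0.99, -0.143, 0.001, -0.001]
ft_force: [3.9, -0.1, 5.5]
width: 0.085
```

```bash
python3 - <<'E'
from h import *
s=sense();print(s["time_s"],s["position"],s["width"]*92,np.round(s["ft_force"],1),np.round(s["joint_vel"],3))
t=vision.get_image("top")[165:255,260:360];c=vision.get_image("scene")[130:290,150:330]
for q in ("mug","tumbler","phone"): print(q,vision.spot_in("top",q)[:1])
cv2.imwrite("pics/m8.png",np.hstack([cv2.resize(t,(400,360),interpolation=cv2.INTER_CUBIC),cv2.resize(c,(400,360),interpolation=cv2.INTER_CUBIC)]))
E
```

```text
21.35 [ 0.44556296 -0.08029148  0.04515389] 7.854876273432281 [ 3.9 -0.1  5.5] [ 0.002 -0.002 -0.     0.001 -0.    -0.002]
mug [{'location': [108.4, 232.6], 'conf': 0.85}]
tumbler [{'location': [168.2, 125.8], 'conf': 0.62}]
phone [{'location': [433.9, 252.8], 'conf': 0.72}]
```

View pics/m8.png

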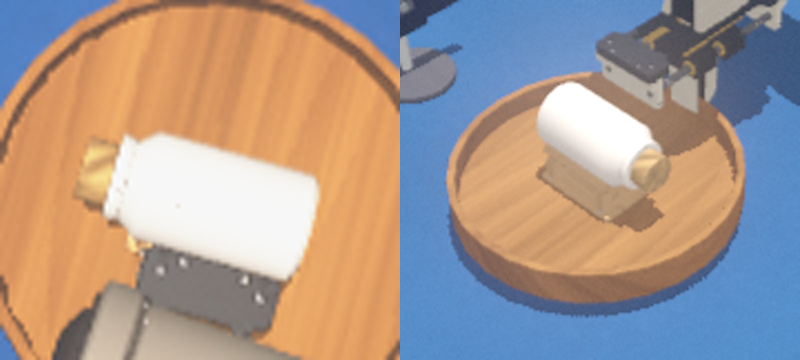

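```bash
python3 -c "
from rig import bot
print(bot.hand_in())"
```

```text
the job is handed in; nothing more can be done
None
```

The jar lies on its side in the V cradle with its marked bottom towards the phone. I handed the job in at about 21.6 s of robot time, with the gripper still pinching the tray rim. Hand-in gave no verdict.

I gripped the jar at a tilt, turned it on its side and lowered it until the force reading showed light contact, about 7 N on the cradle. I let go and backed off, then pinched the rim at 10 N and turned the tray about 67° anticlockwise.

**Last checks:**
- **Jar:** It sits in the trough with its cork away from the phone. Its axis looked about 0–2° off the phone's line of sight, against a limit of 6.9°.
- **Gripper:** The scene view shows it clear of the jar. The fingers were stopped on the rim at 7.9 mm, and the rim is 8 mm thick.
- **Movement:** Joint speeds were about 0.002 rad/s or less, so the tray is at rest as far as I can tell. I did not measure its speed directly.
- **Phone, mug and tumbler:** The networks found them within 1–4 pixels of the first picture. That is within their usual scatter, and nothing touched them.

**Disagreement:** The cameras put the tray's centre about 3–4 mm off in y from where the rim grip showed it. I used the grip's value for the turn.

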